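Lid the turned box, then hold the dusting brush level over it

ROBOT

A 6-joint arm with a two-finger parallel gripper is mounted at the origin on the work surface. World frame = base frame: x ahead of the robot, y to its left, z up, the work surface at z = 0. Lengths are in m, angles in rad, forces in N, time in s.
With the tool pointing down it reaches from about 0.275 to 1 m from the base axis. Payload 8.4 kg.
Tool frame: the origin (TCP) lies at the very end of the fingers, on their centre line; the grasp point (between the pads) lies 19 mm behind it (r.grasp_offset is the distance from the TCP to the grasp point, in m); z points along the fingers, y is the line along which they close (so a half turn about z gives the same grasp; the last joint's range is limited). The gripper opens to 85 mm and grips with 20 to 120 N. Pads are 22 mm wide; open, the fingers measure 114 mm over their backs; the gripper's body (76 mm by 85 mm) begins 54 mm behind the grasp point. The pads swing forward as they close: fully open they stand 13 mm farther back than shut.
Start: joints at [1.111, 0.353, 1.633, -0, 1.155, -0.002], TCP at [0.276, 0.561, 0.231] pointing down, gripper open.
Joint ranges: [-2.63, 2.63], [-0.92, 2.1], [0.06, 2.66], [-1.3, 4.44], [0, 2.69], [-3.02, 3.02]. Speed limits (rad/s): [2.22, 2.22, 2.79, 3.14, 3.14, 3.14].

INTERFACE

Orientations are given as a unit quaternion [x, y, z, w].
In Python, from workcell import monitor, optics, r gives the robot as it stands.
- The arm moves only by the tool step_arm, never from a script. Its argument "moves" is a list of rows, each a list of 5 numbers: the shift along the tool's x, y, z in units of 50 mm (1.0 is 50 mm), then the turn about the tool's z in units of 10 degrees (1.0 is 10 degrees), then the finger opening in mm, from 0 to 85.4. A call has 1 to 12 rows; each row is the pose to reach, as a shift and turn from the pose commanded when the call began, along the tool's axes at that moment; what a row does not reach only later rows make up. A row lasts 1/8 s, in which the tool goes at most 62.5 mm and 10.7 degrees, less where a joint would pass 70% of its speed; a pose out of reach is approached as far as the arm can. A call with a gripper value outside its range is refused whole. The fingers move at their own pace and stop on an object; the grip force is fixed at half the most. Time passes only in rows, so rows that repeat a pose let the fingers close. It gives the time, the measured TCP pose, the force, the opening and the grip force at its end, in the units of the state.
- monitor.sense(): the state, without advancing time (a new reading comes with each control period).
- optics.grab_frame(name): name is "scene" or "side" or "wrist"; returns the picture (420x560x3 uint8, red, green, blue); there is no depth.
- optics.get_calibration(name): a dict with "intrinsics" (3x3 intrinsics, pixels), "extrinsics" (4x4, takes a point from world to camera coordinates). Camera axes: x right, y down, z forward; pixel columns grow to the right and rows downward; lengths in m; the calibration is good to about 2 mm. A picture is of the moment at which its call begins: read the wrist's pose just before it. get_calibration takes no time and is no camera call; for the wrist camera it gives the pose at the moment of the call.
- r.finish_job(): hands the job in; it is judged then, once.
The state is a dict: "t": time; "joints": joint angles; "joint_velocities": joint speeds; "effort": joint torques, N m; "tool_pos": TCP position; "orientation": TCP orientation; "ft_force": force on the tool from outside, world axes, zero at the start; "torque": the same for the moment, N m; "grip_width": finger opening in m; "gripper_force": force on a finger pad.
Only numpy, scipy, OpenCV 4.12 (cv2) and the standard library are available. Lean on these libraries where they do the work, as an engineer would, in place of code of your own. Each camera call takes 0.05 s, during which the arm holds its last target. There are 200 camera calls.

TASK

Get the turned wooden box ready for dusting: first put its loose lid on the box so that it sits fully home and level (set it down, do not drop it) and let go of it. Then draw the brush out of its sloping socket in the tool block, turn it level, and hold it still with its bristles centred a hand's breadth above the lid, touching nothing; finish while still holding the brush there. Leave the other tools in the block and everything else on the bench where it is, and do not shove the box about.

Things in the scene. Friction and masses are not known exactly. Their poses are not given: they have to be found in the camera images.
- pot: open round turned wooden box (plain brown wood), loose, upright on the bench: outside diameter 90 mm, 60 mm tall, flat rim 5 mm wide, so the mouth is 80 mm across. Origin at the centre of its underside, z up; the rim is at z = 60 mm
- lid: the box's loose lid (same wood), right way up on the bench, 100 g: spigot 75 mm across, 8 mm deep (edge chamfered 3 mm), below a disc 92 mm across, 8 mm thick; round upright knob 24 mm across, 26 mm tall on top. Origin on its axis at the spigot's underside, z up: disc at 8 to 16 mm, knob 16 to 42 mm. Seated, the disc lies on the rim, origin 52 mm above the box's origin
- rack: fixed pale wooden tool block on a brown board, 250 mm wide (its y); three square blind sockets at y = -70, 0, 70 mm, one tool each, 28 mm square, 85 mm deep, sloping 45 deg, opening upward and to its -x side (towards the robot). Origin on the bench, z up; block and board x = -45 to 90 mm, 115 mm high; handles stick out to x = -90 mm, 180 mm high. Draw tools along their own axis
- brush: round brush, 185 mm, 90 g, head down in any of the sockets: black bristles and steel ferrule 24 mm across, slim wooden handle with a waist 16 mm across and a ball end 22 mm across. x runs from handle to bristles (at first 45 deg down); turns about x mean nothing. Origin on its axis in the waist (grip here): bristle tip x=+135, ferrule +85 to +37, waist +15 to -23, ball to -50. 85 mm in socket
- brush_head (a point): point on the brush's axis in the middle of the bristles, 115 mm from the brush's origin towards the tip (20 mm short of the tip); the bristles reach 12 mm to each side of it
- gouge: bystander in another socket of the block: tool with a thick straight wooden handle 29 mm across, about as long as the brush. Origin and axes as for the brush
- awl: bystander in the remaining socket: tool with a short fat mushroom-shaped wooden handle 38 mm across, standing out less than the others. Origin and axes as for the brush (the origin is inside the mushroom)
- tin: bystander: flat aluminium tin, 60 mm across, 42 mm tall, origin at its underside
- chuck: bystander: steel lathe chuck with four jaws, 90 mm across, 50 mm tall, origin at its underside
- bowl: bystander: dark wooden bowl, 100 mm across, 45 mm tall, origin at its underside
- glue: bystander: white bottle with black cap, 54 mm across, 150 mm tall, origin at its underside
- caliper: bystander: steel caliper lying flat, 150 mm long, 10 mm thick, origin at the middle of its bar's underside
- blank: bystander: dark wooden block 70 x 70 x 50 mm, origin at its underside
Not all that is in view belongs to the job. Leave any blue look-alike of the brush alone. What is shaped like the pot but blue is not meant.

How it is judged:
On the way, in this order (a step that is already met when the one before it is completed fails the run):
1. the lid sits fully home and level on the box and is let go (horizontal distance between lid and pot below 0.0045 m and z of lid in the frame of pot between 0.0495 and 0.0545 m and angle between each of lid, pot's own z axis and vertical below 0.05 rad and contact force between the fingers and lid below 0.1 N), for 0.3 s.
2. the brush is held by the fingers, its head drawn clear of the block (distance between brush and rack above 0.17 m and height (world z) of brush_head above 0.11 m and contact force between the fingers and brush above 0.5 N and contact force between brush and rack below 0.1 N), for 0.1 s.
At the end, for the whole second after the job is handed in: Lid seated on the box (axis within 4.5 mm, height 2.5 mm, tilt 0.05 rad), untouched; brush gripped, still, level within 0.22 rad, mid-bristles within 30 mm sideways of the lid's axis and 75 to 200 mm above the lid's origin, touching nothing else (all of step 1 and angle between brush's own x axis and vertical between 1.351 and 1.791 rad and horizontal distance between brush_head and lid below 0.03 m and z of brush_head in the frame of lid between 0.075 and 0.2 m and contact force between the fingers and brush above 0.5 N and contact force between brush and lid below 0.1 N and contact force between brush and pot below 0.1 N and contact force between brush and rack below 0.1 N and contact force between brush and gouge below 0.1 N and contact force between brush and awl below 0.1 N and contact force between brush and glue below 0.1 N and linear speed of brush below 0.03 m/s and angular speed of brush below 0.2 rad/s and linear speed of lid below 0.02 m/s); the arm keeps its last pose, push and grip.
It fails at once if a neighbouring tool pulled out of the block or a bystander shoved by more than 30 mm (distance of any of gouge, awl, tin, chuck, bowl, glue, caliper, blank from where it was at the start of the episode above 0.03 m).
It fails at once if the box shoved by more than 50 mm or tipped (distance of pot from where it was at the start of the episode above 0.05 m or angle between pot's own z axis and vertical above 0.3 rad).
It fails at once if the lid dropped (falling free by about 2 cm or more) (linear speed of lid above 0.6 m/s and contact force between the fingers and lid below 0.1 N).
It also fails if it takes over 64 s, if anything falls off the work surface, if the arm or the gripper's body presses on something with over 40 N, if the wrist force passes 120 N, or if a joint passes its speed limit or range.

## Working session

There is one attempt and no reset: what is moved stays moved. The work goes in short steps, Python scripts to look and compute and a tool call to move; the robot and the scene stay as the last step left them, time stands still between calls to the robot, and variables do not carry over. Pictures are saved under pics/ and viewed, at most 10 in all, crops included, and the job is handed in when it is done.

Besides the shell and the picture viewer there is one more tool, called after ">>>" by a JSON object that holds its "name" and its "arguments". step_arm: Moves the arm, as the interface text tells. Its arguments: {"type":"object","properties":{"moves":{"type":"array","items":{"type":"array","items":{"type":"number"}}}},"required":["moves"]}

```bash
mkdir -p pics; ls
cat > h.py <<'E'
import numpy as np, cv2
from workcell import monitor, optics, r
def snap(n,f):
    c=optics.get_calibration(n); im=optics.grab_frame(n); cv2.imwrite('pics/'+f,cv2.cvtColor(im,cv2.COLOR_RGB2BGR)); np.savez('pics/'+f+'.npz',K=c['intrinsics'],T=c['extrinsics']); return im
def cal(f):
    d=np.load('pics/'+f+'.npz'); return d['K'],d['T']
def plane(f,u,v,z):
    K,T=cal(f); R=np.array(T)[:3,:3];t=np.array(T)[:3,3]; o=-R.T@t; d=R.T@np.linalg.solve(K,[u,v,1]); return o+d*(z-o[2])/d[2]
def proj(f,p):
    K,T=cal(f); q=K@(T[:3,:3]@np.array(p)+T[:3,3]); return q[:2]/q[2]
E
python3 - <<'E'
from h import *
a=snap('scene','a.png');b=snap('side','b.png');c=snap('wrist','c.png')
print(monitor.sense())
for n in 'ab': 
    K,T=cal(n+'.png'); print(K,-T[:3,:3].T@T[:3,3],T[2,:3])
E
```

```text
pics
{'t': 0.15, 'joints': array([ 1.11061393e+00,  3.53478869e-01,  1.63395817e+00,  1.49391302e-05,
        1.15522635e+00, -2.40835731e-03]), 'joint_velocities': array([-0.00187621, -0.00207157, -0.00065365,  0.00010927,  0.00154447,
        0.00039704]), 'effort': array([ 1.53747433e-04, -6.05647802e+01, -3.42333269e+01, -1.09442354e-06,
        6.21482148e-03,  1.76054350e-06]), 'tool_pos': array([0.27605663, 0.5603177 , 0.23074271]), 'orientation': array([ 2.26896618e-01,  9.73918702e-01, -5.19547289e-04, -1.29377775e-04]), 'ft_force': array([-0.52159516,  1.17837155,  0.26730746]), 'torque': array([0.00309167, 0.00069533, 0.03982363]), 'gripper_force': 0.0, 'grip_width': 0.08554697018752501}
[[422.27475      0.         274.27356892]
 [  0.         422.27475    208.11613384]
 [  0.           0.           1.        ]] [1.24747975 0.61847599 0.89288718] [-0.57665553 -0.47513067 -0.66461963]
[[380.1613226    0.         280.72411886]
 [  0.         380.1613226  212.1155071 ]
 [  0.           0.           1.        ]] [0.4017408  0.76594563 0.76009455] [ 0.18568032 -0.70875291 -0.6805822 ]
```

View pics/a.png

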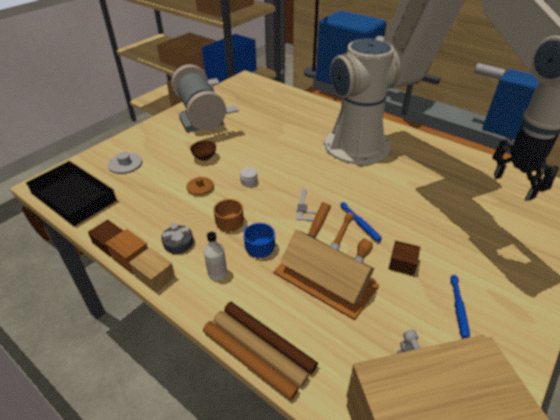

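View pics/b.png

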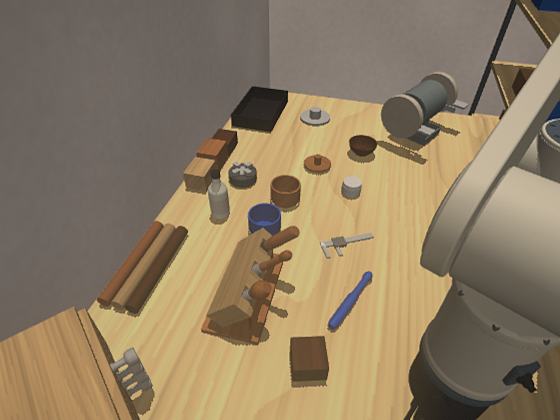

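The scene view shows the lid at (200,186), pot at (229,215), and rack at (325,268). The brush is the middle handle with its ball at (348,216), the gouge is at (320,217) and the awl at (362,250). In the side view the lid is at (317,163), pot at (286,190), and handles at (283,238), (275,262) and (260,290).

Run:
```python
from h import *
# rough rays: lid disc centre z=.012, pot rim centre z=.06, bench items
for n,a,b,z in [('lid',(200,186.5),(317.5,164),.014),('pot',(229,209),(286,185),.06),('bluepot',(260,235),(265,214),.06),('tin',(249,174),(351,183),.042),
 ('chuck',(177,236),(242,172),.04),('bowl',(203,148),(362,142),.045),('glue base',(217,278),(219,219),0.0),('caliper',(304,207),(347,241),.005),('blank',(406,253),(309,349),.05),
 ('blueb1 e1',(343,207),(368,276),.011),('blueb1 e2',(380,240),(332,325),.011),('blueb2 e1',(455,279),(0,0),.011),('blueb2 e2',(464,333),(0,0),.011)]:
    print(n,plane('a.png',*a,z)[:2].round(3),plane('b.png',*b,z)[:2].round(3))
def tri(p,q):
    A=[]
    for f,(u,v) in (('a.png',p),('b.png',q)):
        K,T=cal(f);P=K@T[:3];A+= [u*P[2]-P[0],v*P[2]-P[1]]
    X=np.linalg.svd(np.array(A))[2][-1]; return (X[:3]/X[3]).round(3)
a=cv2.imread('pics/a.png')[190:320,260:440];b=cv2.imread('pics/b.png')[215:345,190:310]
cv2.imwrite('pics/d.png',np.hstack([cv2.resize(a,None,fx=4,fy=4)[:, :],cv2.resize(b,None,fx=4,fy=4)])[:,:].copy())
d=cv2.imread('pics/d.png');print(d.shape)
cv2.imwrite('pics/d.png',cv2.resize(d,None,fx=2/3,fy=2/3))
```

```text
lid [ 0.553 -0.273] [ 0.548 -0.272]
pot [ 0.611 -0.08 ] [ 0.608 -0.08 ]
bluepot [0.636 0.062] [0.632 0.055]
tin [ 0.428 -0.164] [ 0.426 -0.164]
chuck [ 0.771 -0.134] [ 0.763 -0.13 ]
bowl [ 0.416 -0.395] [ 0.419 -0.399]
glue base [0.788 0.036] [0.773 0.05 ]
caliper [0.415 0.055] [0.405 0.042]
blank [0.44  0.406] [0.438 0.396]
blueb1 e1 [0.345 0.155] [0.339 0.151]
blueb1 e2 [0.402 0.315] [0.403 0.307]
blueb2 e1 [0.408 0.537] [ 3.1   -1.612]
blueb2 e2 [0.551 0.614] [ 3.1   -1.612]
(520, 1200, 3)
```

View pics/d.png

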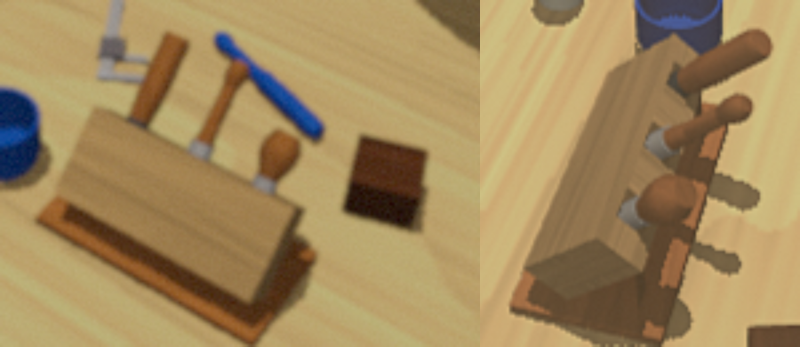

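Crop: the brush is confirmed as the middle tool (steel ferrule, slim handle, ball at scene (348.5,216), side (286,255.5)). Triangulating it.

```bash
cat >> h.py <<'E'
def tri(*fp):
    A=[]
    for f,(u,v) in fp:
        K,T=cal(f);P=K@T[:3];A+= [u*P[2]-P[0],v*P[2]-P[1]]
    X=np.linalg.svd(np.array(A))[2][-1]; return (X[:3]/X[3]).round(4)
def totool(p,grasp=True):
    s=monitor.sense(); from scipy.spatial.transform import Rotation as Ro
    return (Ro.from_quat(s['orientation']).inv().apply(np.array(p)-s['tool_pos'])/.05).round(3), Ro.from_quat(s['orientation']).as_matrix().round(3)
E
python3 - <<'E'
from h import *
T=lambda p,q:tri(('a.png',p),('b.png',q))
ball=T((348.5,216.2),(286,255.5));fer=T((335.4,244.4),(259.4,265.6))
g1=T((325.6,205.8),(295,232.6));g2=T((312.5,235),(268.8,245));aw=T((365.8,245.5),(259.4,289))
print(ball,fer,(fer-ball)/np.linalg.norm(fer-ball),np.linalg.norm(fer-ball)); print(g1,g2,(g2-g1)/np.linalg.norm(g2-g1));print(aw, 'sock dir',(aw-g1))
print('lidknobtop',T((200,181),(317.5,157)))
# board corners z~.01 in scene: bottom-left & bottom-right of board
for u,v in [(274.5,272),(355,318),(378,286)]: print(plane('a.png',u,v,.012)[:2])
print(plane('b.png',203,330,.012)[:2],plane('b.png',254,339,.012)[:2])
print(totool([.55,-.2725,.1]))
E
```

```text
[0.5204 0.2642 0.1605] [0.5795 0.267  0.1092] [ 0.75470003  0.03575567 -0.65509495] 0.07830925871185351
[0.5187 0.1932 0.157 ] [0.5794 0.1964 0.0998] [ 0.7272424   0.03833897 -0.68530914]
[0.5556 0.3386 0.1306] sock dir [ 0.0369  0.1454 -0.0264]
lidknobtop [ 0.5512 -0.2712  0.0395]
[0.68359034 0.15095569]
[0.67444249 0.3938598 ]
[0.55390116 0.39068939]
[0.6701123  0.39397982] [0.55723066 0.38478733]
(array([-12.276, -12.517,   2.628]), array([[-0.897,  0.442, -0.   ],
       [ 0.442,  0.897, -0.001],
       [ 0.   , -0.001, -1.   ]]))
```

>>> {"name": "step_arm", "arguments": {"moves": [[-12.28, -12.52, 0.4, -2.8, 60], [-12.28, -12.52, 0.4, -2.8, 60], [-12.28, -12.52, 0.4, -2.8, 60], [-12.28, -12.52, 0.4, -2.8, 60], [-12.28, -12.52, 0.4, -2.8, 60], [-12.28, -12.52, 0.4, -2.8, 60], [-12.28, -12.52, 0.4, -2.8, 60], [-12.28, -12.52, 0.4, -2.8, 60], [-12.28, -12.52, 0.4, -2.8, 60], [-12.28, -12.52, 0.4, -2.8, 60], [-12.28, -12.52, 0.4, -2.8, 60], [-12.28, -12.52, 0.4, -2.8, 60]]}}

```text
t: 1.65
tool_pos: [0.5109, -0.1538, 0.2141]
orientation: [-0.015, 1.0, 0.0, 0.0]
ft_force: [0.7, 1.2, -0.5]
grip_width: 0.0599
gripper_force: 0.0
```

>>> {"name": "step_arm", "arguments": {"moves": [[-0.75, -2.4, 0.1, 0, 60], [-0.75, -2.4, 0.1, 0, 60], [-0.75, -2.4, 0.1, 0, 60], [-0.75, -2.4, 0.1, 0, 60]]}}

```text
t: 2.15
tool_pos: [0.5512, -0.2702, 0.2085]
orientation: [-0.015, 1.0, 0.0, -0.001]
ft_force: [0.2, 0.8, 0.5]
grip_width: 0.0602
gripper_force: 0.0
```

Run:
```python
from h import *
s=monitor.sense();print(s['tool_pos'],s['joint_velocities'].round(3),s['joints'].round(2)); snap('wrist','e.png')
K,T=cal('e.png');print(-T[:3,:3].T@T[:3,3],T[2,:3],proj('e.png',[.551,-.2715,.042]))
```

```text
[ 0.55119911 -0.27015983  0.20851802] [ 0.023 -0.019  0.016 -0.    -0.     0.003] [-0.46  0.36  1.68  0.    1.11 -2.06]
[ 0.47713309 -0.27245137  0.35146614] [ 0.29167276  0.00944407 -0.95647154] [273.033287   186.29972693]
```

View pics/e.png

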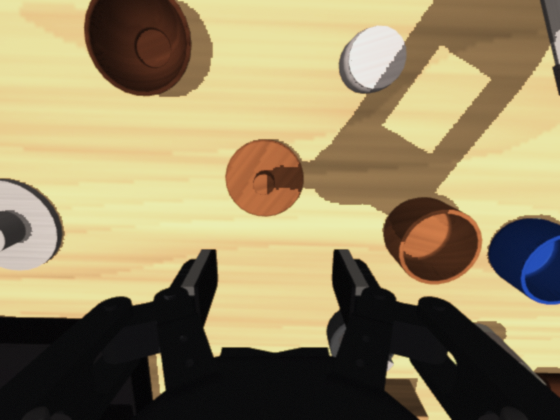

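The wrist view shows the lid disc at (264,178) with its knob at (263,182), and the pot rim at about (440,246). I'll fit both.

Run:
```python
from h import *
im=cv2.imread('pics/e.png');hsv=cv2.cvtColor(im,cv2.COLOR_BGR2HSV)
print(hsv[165,245],hsv[245,476],hsv[100,280],hsv[178,285])
m=((hsv[...,0]<14)&(hsv[...,1]>110)&(hsv[...,2]>25)).astype(np.uint8)
m[260:,:380]=0
m=cv2.morphologyEx(m,cv2.MORPH_CLOSE,np.ones((5,5)))
cs,_=cv2.findContours(m,cv2.RETR_EXTERNAL,cv2.CHAIN_APPROX_NONE)
for c in cs:
    if cv2.contourArea(c)<800: continue
    e=cv2.fitEllipse(cv2.convexHull(c)); print(np.round(cv2.boundingRect(c)),np.round(e[0],1),np.round(e[1],1),plane('e.png',*e[0],.016),plane('e.png',*e[0],.03))
for f in ['e.png']:
    # pot rim: pixels brightest in ROI, outer edge
    cv2.imwrite('pics/f.png',np.hstack([cv2.resize(im[185:295,370:490],None,fx=4,fy=4,interpolation=cv2.INTER_NEAREST),cv2.resize(im[135:220,215:315],None,fx=3.2,fy=3.2)[:0+440] if 0 else np.zeros((440,1,3),np.uint8)]))
```

```text
[ 11 166 184] [ 10 167  75] [ 23  93 234] [ 10 167  84]
[384 198  97  86] [431.8 239.7] [83.3 97.6] [ 0.61923657 -0.07298064  0.016     ] [ 0.61330617 -0.08130515  0.03      ]
[226 140  77  76] [264.3 177.2] [75.8 76.8] [ 0.54661966 -0.28184693  0.016     ] [ 0.54371978 -0.28145483  0.03      ]
[ 85   0 106  95] [137.4  35.7] [102.  122.2] [ 0.4045635  -0.41341922  0.016     ] [ 0.40759205 -0.40753621  0.03      ]
```

View pics/f.png

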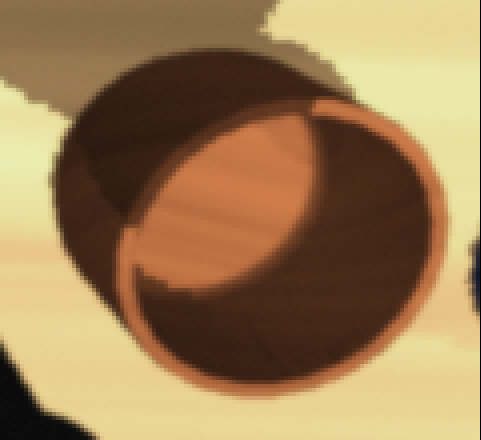

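Run:
```python
from h import *
print('pot w',plane('e.png',440.4,247,.06))
s=monitor.sense();print(s['t'],s['tool_pos'],s['orientation'],s['joint_velocities'].round(3))
K,T=optics.get_calibration('wrist')['intrinsics'],optics.get_calibration('wrist')['extrinsics']
print(T-cal('e.png')[1])
snap('wrist','g.png'); print(cal('g.png')[1]-T)
for f,roi in (('a.png',(190,172,26,26)),('b.png',(300,148,36,32)),('g.png',(200,120,120,120)),('a.png',(210,195,36,40)),('b.png',(265,170,40,42))):
    x,y,w,h=roi; im=cv2.imread('pics/'+f); hs=cv2.cvtColor(im,cv2.COLOR_BGR2HSV)[y:y+h,x:x+w].astype(int)
    m=((hs[...,0]<14)&(hs[...,1]>125)).astype(np.uint8)
    cs,_=cv2.findContours(m,cv2.RETR_EXTERNAL,cv2.CHAIN_APPROX_NONE);c=max(cs,key=cv2.contourArea);e=cv2.fitEllipse(cv2.convexHull(c))
    print(f,np.array(cv2.boundingRect(c))+[x,y,0,0],np.round(np.add(e[0],(x,y)),1),plane(f,e[0][0]+x,e[0][1]+y,.014).round(4))
```

```text
pot w [ 0.60889569 -0.0881801   0.06      ]
2.2 [ 0.55123247 -0.26952499  0.20878994] [-1.54983957e-02  9.99879670e-01  4.26366460e-04 -5.13968318e-04] [ 0.015 -0.014  0.004 -0.002 -0.002 -0.002]
[[-9.69309089e-04 -2.91044571e-05 -1.32638753e-04 -8.36478875e-05]
 [-9.87428672e-05  9.63511122e-04  2.29022320e-04  1.57975242e-04]
 [ 2.23473771e-04  1.62996944e-04  6.97995222e-05  1.38590084e-04]
 [ 0.00000000e+00  0.00000000e+00  0.00000000e+00  0.00000000e+00]]
[[0. 0. 0. 0.]
 [0. 0. 0. 0.]
 [0. 0. 0. 0.]
 [0. 0. 0. 0.]]
a.png [196 178   8  10] [199.4 182.4] [ 0.539  -0.2906  0.014 ]
b.png [305 155  26  16] [317.1 162.9] [ 0.551  -0.2784  0.014 ]
g.png [225 140  78  76] [263.7 177. ] [ 0.547 -0.282  0.014]
a.png [215 200  28  31] [228.7 214.9] [ 0.5961 -0.1007  0.014 ]
b.png [271 176  29  18] [285.3 184.3] [ 0.6249 -0.1383  0.014 ]
```

>>> {"name": "step_arm", "arguments": {"moves": [[0.09, -0.23, 1.0, 0, 60], [0.09, -0.23, 2.0, 0, 60], [0.09, -0.23, 2.0, 0, 60], [0.09, -0.23, 2.0, 0, 60]]}}

```text
t: 2.75
tool_pos: [0.5487, -0.2817, 0.111]
orientation: [-0.016, 1.0, -0.0, 0.001]
ft_force: [0.8, -0.4, 1.3]
grip_width: 0.0596
gripper_force: 0.0
```

Run:
```python
from h import *
s=monitor.sense();print(s['tool_pos'],s['orientation']); snap('wrist','i.png');snap('side','j.png');snap('scene','k.png')
```

```text
[ 0.54866913 -0.2816853   0.11099533] [-1.59208971e-02  9.99872886e-01 -3.70110406e-04  7.74746535e-04]
```

View pics/i.png

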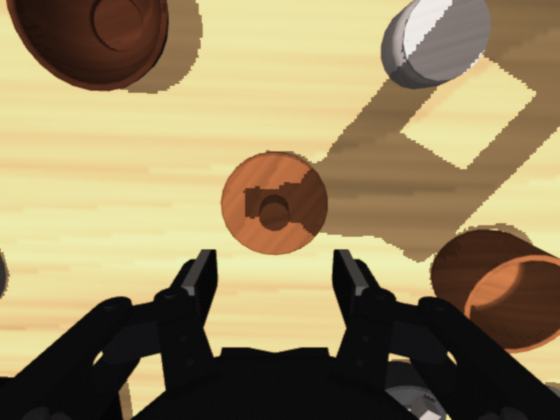

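The lid is centred between the fingers at column 274 (disc centre (274.5,203), knob (274,212)).

Run:
```python
from h import *
print(plane('i.png',274.5,203,.016),plane('i.png',274.5,212,.042),cal('i.png')[0])
print(proj('i.png',[.5487,-.2817,.016]))
for f in('e.png',):
  # pot rim ellipse from wrist e
  im=cv2.imread('pics/e.png');hs=cv2.cvtColor(im,cv2.COLOR_BGR2HSV)
# side/scene: tip position check
print(proj('j.png',[.5487,-.2817,.111]),proj('k.png',[.5487,-.2817,.111]))
for f in 'jk':
    u,v=proj(f+'.png',[.5487,-.28,.08]).astype(int); print(u,v)
    cv2.imwrite('pics/%s2.png'%f,cv2.resize(cv2.imread('pics/%s.png'%f)[v-40:v+40,u-40:u+40],None,fx=5,fy=5))
cv2.imwrite('pics/jk.png',np.hstack([cv2.imread('pics/j2.png'),cv2.imread('pics/k2.png')]))
```

```text
[ 0.54607228 -0.28173717  0.016     ] [ 0.54534723 -0.28174272  0.042     ] [[294.04096538   0.         274.41830422]
 [  0.         294.04096538 204.5060488 ]
 [  0.           0.           1.        ]]
[274.44578111 205.96828781]
[320.25664729 137.39801102] [195.17972747 161.06050694]
319 145
196 169
```

View pics/jk.png

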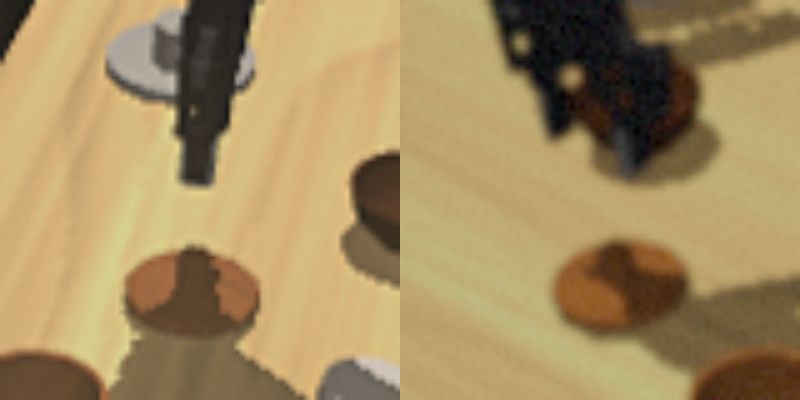

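The fingers stand over the lid. Descend and grip.

>>> {"name": "step_arm", "arguments": {"moves": [[0.05, 0, 1.0, 0, 60], [0.05, 0, 1.5, 0, 60], [0.05, 0, 1.8, 0, 50], [0.05, 0, 1.8, 0, 35], [0.05, 0, 1.8, 0, 15], [0.05, 0, 1.8, 0, 15], [0.05, 0, 1.8, 0, 15], [0.05, 0, 1.8, 0, 15], [0.05, 0, 1.8, 0, 15]]}}

```text
t: 4.03
tool_pos: [0.5461, -0.2826, 0.0206]
orientation: [-0.015, 1.0, -0.001, 0.001]
ft_force: [-0.7, 1.2, 7.1]
grip_width: 0.0223
gripper_force: 59.5
```

>>> {"name": "step_arm", "arguments": {"moves": [[0, 0, -0.3, 0, 15], [0, 0, -1.0, 0, 15], [0, 0, -2.0, 0, 15], [-0.7, 0.75, -2.8, 0, 15], [-1.38, 1.5, -2.8, 0, 15], [-1.38, 1.5, -2.8, 0, 15], [-1.38, 1.5, -2.8, 0, 15], [-1.38, 1.5, -2.8, 0, 15], [-1.38, 1.5, -2.8, 0, 15]]}}

```text
t: 5.15
tool_pos: [0.6111, -0.2057, 0.159]
orientation: [-0.015, 1.0, 0.0, -0.0]
ft_force: [-0.5, 0.3, -0.9]
grip_width: 0.0221
gripper_force: 59.1
```

Run:
```python
from h import *
s=monitor.sense();print(s['tool_pos'],s['orientation'],s['grip_width']); snap('wrist','l.png');print(proj('l.png',[.609,-.088,.06]))
```

```text
[ 0.61108574 -0.2057483   0.15897778] [-1.48423798e-02  9.99889781e-01  7.58677653e-05 -3.51332437e-04] 0.02211920373711641
[411.05671753 206.24162333]
```

View pics/l.png

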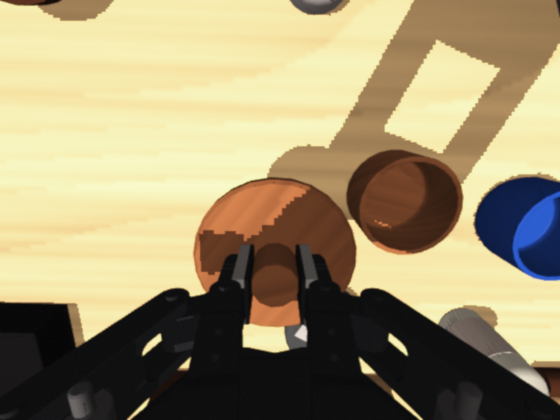

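The lid is gripped level at (275,250). The pot rim spans columns 360–463 and rows 153–254, near the prediction. Refining with a circle fit on the plane.

Run:
```python
from h import *
from scipy.optimize import least_squares
im=cv2.imread('pics/l.png');hs=cv2.cvtColor(im,cv2.COLOR_BGR2HSV).astype(int)
m=((hs[...,0]<15)&(hs[...,1]>140)).astype(np.uint8);
def fit(roi,z,R,sel):
    x,y,w,h=roi;c=max(cv2.findContours(m[y:y+h,x:x+w].copy(),cv2.RETR_EXTERNAL,cv2.CHAIN_APPROX_NONE)[0],key=cv2.contourArea)
    c=cv2.convexHull(c)[:,0]+[x,y]; c=np.array([p for p in c if sel(*p)])
    P=np.array([plane('l.png',u+0.0,v+0.0,z)[:2] for u,v in c])
    f=least_squares(lambda q:np.hypot(*(P-q[:2]).T)-R,P.mean(0),loss='soft_l1',f_scale=.001); print(len(P),f.x.round(4),(f.fun*1e3).round(1))
    g=least_squares(lambda q:np.hypot(*(P-q[:2]).T)-q[2],[*P.mean(0),R],loss='soft_l1',f_scale=.001); print(g.x.round(4))
print(hs[230,462-3],hs[200,480],hs[170,340])
fit((361,140,110,125),.06,.045,lambda u,v:u>420 or v>225 and u>375)
fit((180,170,181,170),.1544,.046,lambda u,v:v<225 and u<345)
```

```text
[ 22  91 245] [ 25  85 232] [ 17 115 168]
22 [ 0.6096 -0.0899] [-1.  -0.8 -0.7 -0.4 -0.3 -0.1 -0.  -0.2 -0.4  0.2  0.4  0.4  0.5  0.1
 -0.1  0.  -0.4 -0.3 -0.5 -0.8 -0.9 -1.2]
[ 0.6099 -0.0888  0.0441]
20 [ 0.6141 -0.2051] [ 0.3  0.4  0.3  0.1  0.1 -0.3 -0.8 -1.2 -0.4 -0.3 -0.3 -0.4 -0.3 -0.1
 -0.   0.1  0.1  0.2  0.4  0.4]
[ 0.6118 -0.2055  0.044 ]
```

>>> {"name": "step_arm", "arguments": {"moves": [[-0.04, 1.2, 0, 0, 15], [-0.04, 2.33, 0, 0, 15], [-0.04, 2.33, 0.5, 0, 15], [-0.04, 2.33, 1.0, 0, 15], [-0.04, 2.33, 1.1, 0, 15], [-0.04, 2.33, 1.2, 0, 15], [-0.04, 2.33, 1.2, 0, 15], [-0.04, 2.33, 1.2, 0, 15]]}}

```text
t: 6.2
tool_pos: [0.6107, -0.0887, 0.0999]
orientation: [-0.015, 1.0, -0.0, 0.001]
ft_force: [-0.2, -0.3, -1.2]
grip_width: 0.0221
gripper_force: 59.3
```

Run:
```python
from h import *
s=monitor.sense();print(s['tool_pos'],s['orientation'],s['ft_force'])
snap('side','m1.png');snap('scene','m2.png')
o=[]
for f in('m1.png','m2.png'):
    u,v=proj(f,[.61,-.089,.06]).astype(int); o.append(cv2.resize(cv2.imread('pics/'+f)[v-35:v+35,u-35:u+35],None,fx=5.7,fy=5.7))
cv2.imwrite('pics/m.png',np.hstack(o))
```

```text
[ 0.61068991 -0.08874434  0.09993041] [-1.52850453e-02  9.99883012e-01 -8.93906403e-05  5.66941642e-04] [-0.2108873  -0.31721783 -1.20945664]
```

View pics/m.png

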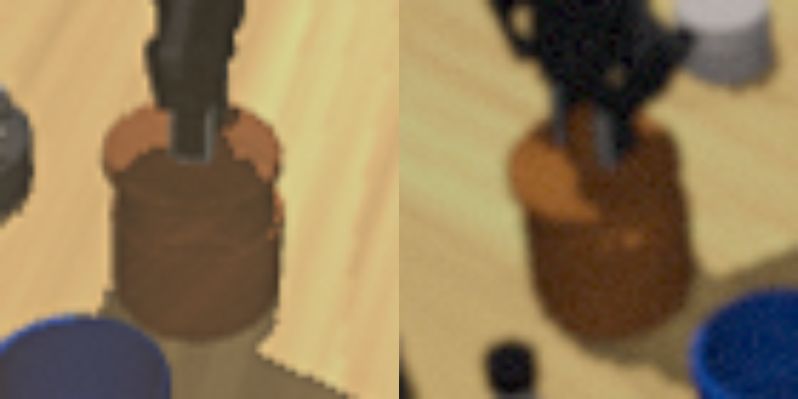

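The lid hovers about 27 mm above seated. I'll check that the offset of lid against pot in both views is just perspective.

Run:
```python
from h import *
for f,l,p in(('m1.png',191.5,197),('m2.png',595,610)):
    a=proj(f,[.6107,-.0887,.095]);b=proj(f,[.61,-.089,.035]);c=proj(f,[.62,-.089,.06])-proj(f,[.61,-.089,.06]);d=proj(f,[.61,-.079,.06])-proj(f,[.61,-.089,.06])
    print(f,'pred du',(a-b)[0],'seen',(l-p)/5.7,'du/10mm x,y',c[0],d[0])
```

```text
m1.png pred du 0.10637290974204916 seen -0.9649122807017544 du/10mm x,y -3.277265932930277 -0.8548406315115926
m2.png pred du -1.8505864831981285 seen -2.631578947368421 du/10mm x,y -2.3341550623646867 2.446014446070194
```

>>> {"name": "step_arm", "arguments": {"moves": [[0.03, 0, 0.2, 0, 15], [0.03, 0, 0.3, 0, 15], [0.03, 0, 0.36, 0, 15], [0.03, 0, 0.42, 0, 15], [0.03, 0, 0.42, 0, 15]]}}

```text
t: 6.92
tool_pos: [0.6086, -0.0885, 0.0779]
orientation: [-0.015, 1.0, 0.0, -0.0]
ft_force: [-0.3, -0.4, -0.8]
grip_width: 0.0218
gripper_force: 59.1
```

>>> {"name": "step_arm", "arguments": {"moves": [[0, 0, 0.03, 0, 15], [0, 0, 0.06, 0, 15], [0, 0, 0.09, 0, 15], [0, 0, 0.11, 0, 15], [0, 0, 0.12, 0, 15], [0, 0, 0.12, 0, 15]]}}

```text
t: 7.68
tool_pos: [0.6086, -0.0885, 0.0726]
orientation: [-0.015, 1.0, 0.0, -0.0]
ft_force: [-3.5, 0.4, 4.0]
grip_width: 0.0218
gripper_force: 60.1
```

>>> {"name": "step_arm", "arguments": {"moves": [[0, 0, 0.02, 0, 15], [0, 0, 0.02, 0, 15], [0, 0, 0.02, 0, 15]]}}

```text
t: 8.05
tool_pos: [0.6087, -0.0885, 0.0726]
orientation: [-0.015, 1.0, -0.0, 0.0]
ft_force: [-5.9, 0.7, 14.0]
grip_width: 0.0222
gripper_force: 61.1
```

Hard stop exactly at the seated height. Release and rise.

>>> {"name": "step_arm", "arguments": {"moves": [[0, 0, -0.02, 0, 15], [0, 0, -0.02, 0, 30], [0, 0, -0.02, 0, 45], [0, 0, -0.02, 0, 50], [0, 0, -0.02, 0, 50], [0, 0, -0.6, 0, 50], [0, 0, -1.6, 0, 50], [0, 0, -2.6, 0, 50], [0, 0, -3.2, 0, 40], [0, 0, -3.2, 0, 40], [0, 0, -3.2, 0, 40]]}}

```text
t: 9.43
tool_pos: [0.6081, -0.0885, 0.2302]
orientation: [-0.015, 1.0, 0.0, -0.001]
ft_force: [-0.2, -0.0, -0.1]
grip_width: 0.0403
gripper_force: 0.0
```

Run:
```python
from h import *
s=monitor.sense();print(s['tool_pos'],s['orientation'],s['ft_force'],s['grip_width'])
snap('side','n1.png');snap('scene','n2.png');snap('wrist','n3.png')
o=[]
for f,h in(('n1.png',35),('n2.png',35)):
    u,v=proj(f,[.61,-.089,.06]).astype(int); o.append(cv2.resize(cv2.imread('pics/'+f)[v-h:v+h,u-h:u+h],(400,400)))
cv2.imwrite('pics/n.png',np.hstack(o))
```

```text
[ 0.608118  -0.0884506  0.2302061] [-1.54284649e-02  9.99880784e-01  9.68830655e-05 -6.09572826e-04] [-0.19429719 -0.0257562  -0.08974594] 0.04027792845135744
```

View pics/n.png

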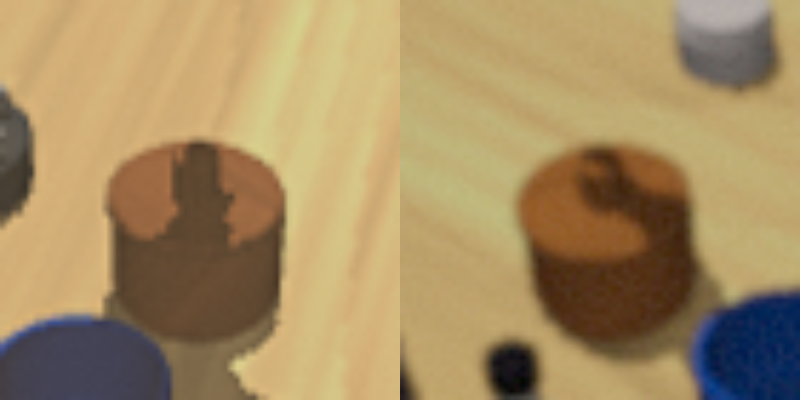

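>>> {"name": "step_arm", "arguments": {"moves": [[1.03, 6.97, -0.8, 0, 40], [1.03, 6.97, -0.8, 0, 40], [1.03, 6.97, -0.8, 0, 40], [1.03, 6.97, -0.8, 0, 40], [1.03, 6.97, -0.8, 0, 40], [1.03, 6.97, -0.8, 0, 40], [1.03, 6.97, -0.8, 0, 40], [1.03, 6.97, -0.8, 0, 40], [1.03, 6.97, -0.8, 0, 40]]}}

```text
t: 10.7
tool_pos: [0.5466, 0.2569, 0.2706]
orientation: [-0.015, 1.0, -0.0, -0.0]
ft_force: [0.0, 0.4, -0.5]
grip_width: 0.0401
gripper_force: 0.0
```

Run:
```python
from h import *
s=monitor.sense();print(s['tool_pos'],s['orientation'],s['grip_width'])
im=snap('wrist','p.png')
hs=cv2.cvtColor(im,cv2.COLOR_RGB2HSV).astype(int)
for nm,p in (('ball',[.520,.264,.1605]),('org',[.546,.258,.133]),('gouge',[.5187,.193,.157]),('awl',[.555,.338,.13])): 
    u,v=proj('p.png',p);print(nm,u,v,hs[int(v),int(u)] if 0<v<420 and 0<u<560 else '')
m=((hs[...,0]<14)&(hs[...,1]>120)&(hs[...,2]>40)).astype(np.uint8)
n,L,S,C=cv2.connectedComponentsWithStats(m)
for i in range(1,n):
    if S[i,4]>150: print(S[i],C[i].round(1))
# coarse text map of saturation/hue
for v in range(60,330,10): print(v,''.join('.' if h[2]<45 else ('B' if 95<h[0]<130 and h[1]>100 else ('#' if h[0]<14 and h[1]>120 else ('s' if h[1]<60 else '-'))) for h in hs[v,100:460:5]))
```

```text
[0.54655596 0.25692647 0.27060674] [-1.47847363e-02  9.99890538e-01 -3.52827315e-04 -4.46186920e-04] 0.04005483330685694
ball 283.485371893072 172.10390334933575 [ 11 163 192]
org 275.59267503026786 192.7836622416087 [ 11 165  65]
gouge 202.6710065046947 167.5501100602391 [ 11 165 175]
awl 354.7752518179656 202.94617952214628 [ 11 165  96]
[ 366   45   70   78 3683] [401.7  84.9]
[ 186  157  183   67 6889] [275.5 188.7]
[   0  178   67   77 3932] [ 28.1 213.5]
[  0 341  30  54 726] [  9.2 359. ]
[226 342  97  11 537] [270.7 345.8]
60 sssss----s-------------------------------BBBB-----------##....#####-----
70 -ssssssss-------------------------------------------..#############-----
80 --ssss----------------------------------------------..#########.###-----
90 ----sss---ssss---------------------------------------..############-----
100 -----ssssss------------------------------------------..############-----
110 ------s--ssssssssssssssssssssss-----------------------..#########-------
120 ------------------------------------------------------..##--------------
130 --sssssssssssssss-ssssss
[... 811 characters left out ...]
-------
240 BBBBBBBBBBBBs-----------------------------------------------------------
250 BBBBBBBBBBB--------------ss.---------------.ss--------------------------
260 BBBBBBBBB-------------..ss..---------------..ss..-----------------------
270 ---------------------..ss...---------------..sss..----------------------
280 --------------------..sss...---------------...sss..---------------------
290 -sss---------ssss-......s..-ss-sssssss-----...s......-----------------ss
300 ---sss.....................-----------------....................------ss
310 -ss.......................------------------.......................-----
320 s.........................-------------------.........................--
```

Run:
```python
from h import *
im=cv2.imread('pics/p.png');hs=cv2.cvtColor(im,cv2.COLOR_BGR2HSV).astype(int)
m=((hs[...,0]<15)&(hs[...,1]>120))
for v in list(range(152,180,3))+list(range(193,235,3)):
    c=np.where(m[v,255:310])[0]+255; st=np.where(hs[v,262:300,1]<60)[0]+262
    print(v,(c.min(),c.max(),len(c)) if len(c) else '', (st.min(),st.max()) if len(st) else '')
for u,v,z in((284,168,.16),(283,168,.1605),(281.5,207,.115)): print(plane('p.png',u,v,z))
```

```text
152  (np.int64(268), np.int64(269))
155  (np.int64(266), np.int64(269))
158  
161 (np.int64(276), np.int64(288), 13) 
164 (np.int64(273), np.int64(292), 20) 
167 (np.int64(272), np.int64(293), 22) 
170 (np.int64(271), np.int64(294), 24) 
173 (np.int64(255), np.int64(309), 53) 
176 (np.int64(255), np.int64(309), 55) 
179 (np.int64(255), np.int64(309), 55) 
193 (np.int64(255), np.int64(309), 55) 
196 (np.int64(255), np.int64(309), 55) 
199 (np.int64(255), np.int64(309), 55) 
202 (np.int64(273), np.int64(288), 16) 
205 (np.int64(273), np.int64(289), 17) 
208 (np.int64(273), np.int64(288), 16) (np.int64(271), np.int64(290))
211 (np.int64(273), np.int64(288), 16) (np.int64(270), np.int64(291))
214 (np.int64(274), np.int64(287), 14) (np.int64(270), np.int64(291))
217 (np.int64(276), np.int64(284), 9) (np.int64(270), np.int64(290))
220  (np.int64(270), np.int64(290))
223  (np.int64(271), np.int64(289))
226  (np.int64(271), np.int64(289))
229  
232  
[0.51647782 0.26432683 0.16      ]
[0.51641641 0.26344189 0.1605    ]
[0.56615806 0.26495643 0.115     ]
```

Run:
```python
from h import *
print(tri(('a.png',(348.5,216.2)),('b.png',(286,255.5)),('p.png',(282.5,171.5))))
print(tri(('a.png',(348.5,216.2)),('p.png',(282.5,171.5))),tri(('b.png',(286,255.5)),('p.png',(282.5,171.5))))
for z in (.155,.16,.165,.17):
    b=plane('p.png',282.5,171.5,z); print(b.round(4), proj('p.png',b+.076*np.array([.7068,.021,-.7071])), proj('a.png',b),proj('b.png',b))
for f,(x,y,w,h) in (('a.png',(338,205,20,24)),('b.png',(272,244,24,24))):
    hs=cv2.cvtColor(cv2.imread('pics/'+f),cv2.COLOR_BGR2HSV)[y:y+h,x:x+w].astype(int)
    mm=(hs[...,0]<15)&(hs[...,1]>120); print(f,x,y); print('\n'.join(''.join('#' if q else '.' for q in r_) for r_ in mm))
```

```text
[0.5201 0.2637 0.16  ]
[0.5195 0.2631 0.1604] [0.5207 0.2632 0.1576]
[0.5205 0.2633 0.155 ] [280.91170548 210.19823309] [348.12795942 217.98722041] [286.24091521 256.4090237 ]
[0.5196 0.2631 0.16  ] [280.88687866 210.80312982] [348.46910116 216.32851304] [286.73910922 254.86465535]
[0.5187 0.263  0.165 ] [280.86126337 211.42723726] [348.81196605 214.66142733] [287.24170604 253.30663861]
[0.5177 0.2628 0.17  ] [280.83482145 212.07148534] [349.15656718 212.98589965] [287.74876428 251.73479175]
a.png 338 205
....................
....................
....................
....................
....................
....................
....................
....................
.........###........
.........####.......
.........#..##......
.........#.####.....
.......###.#.##.....
.......#.####.#.....
.......######.#.....
.......######.......
.......#####........
.......####.........
.......##...........
......####..........
......###...........
.....#..............
....####............
....###.............
b.png 272 244
###..#..#...............
#..#..#.................
.#.#....................
#.......................
........................
........................
........................
............######......
..........#########.....
.........###########....
.#####..############....
.###################....
.###################....
.########.#.###.###.....
#######...#...####......
#######......#.##.......
######.#.....#..........
#####.....#.............
#.##....###.............
#.#...####..............
#...######..............
...#######..............
..#######...............
#.#######...............
```

>>> {"name": "step_arm", "arguments": {"moves": [[-0.02, 0.14, 0.5, 0, 40], [-0.02, 0.14, 1.5, 0, 40], [-0.02, 0.14, 2.3, 0, 40], [-0.02, 0.14, 2.9, 0, 40], [-0.02, 0.14, 3.14, 0, 40], [-0.02, 0.14, 3.14, 0, 40]]}}

```text
t: 11.5
tool_pos: [0.5473, 0.2646, 0.114]
orientation: [-0.015, 1.0, -0.0, -0.0]
ft_force: [0.2, 0.2, -0.2]
grip_width: 0.0398
gripper_force: 0.0
```

Run:
```python
from h import *
s=monitor.sense();print(s['tool_pos'],s['ft_force'])
hs=cv2.cvtColor(snap('wrist','q.png'),cv2.COLOR_RGB2HSV).astype(int)
print(proj('q.png',[.5197,.263,.160]))
for v in range(100,300,8): print(v,''.join('.' if h[2]<45 else ('#' if h[0]<14 and h[1]>120 else ('s' if h[1]<60 else '-')) for h in hs[v,180:380:3]))
```

```text
[0.54732526 0.26464502 0.11396458] [ 0.16877658  0.1585844  -0.22117184]
[271.99723819 249.29696187]
100 -------------------------------------------------------------------
108 sssssssssssssssssss------------------------------------------------
116 sssssssssssssssssssssssssss----------------------------------------
124 -------------------------------------------------------------------
132 -------------------------------------------------------------------
140 ssss--ssss--ssssss-------------------------------------------------
148 ssss-sssssssssssssssssssssss---------------------------------------
156 -------------s---------sssss---------------------------------------
164 -------------------------------------------------------------------
172 ssssssssssss-------------s-----------------------------------------
180 -------s---s-------------------------------------------------------
188 -------------------------------------------------------------------
196 -------------------------------------------------------------------
204 ------------#-------------#---------------------##-#---------------
212 ###################################################################
220 ###################################################################
228 ###################################################################
236 ###################################################################
244 ###################################################################
252 ##############sss..##########################..sss#################
260 #########....sss...##########################...sss....############
268 --------....sss....----################------....sss....--------###
276 -------....ssss....------############--------....ssss....-------###
284 -----.......ss.....------s##########s--------.....ss.......----####
292 ..................------ss###########s-------.................ss###
```

Brush is centred between the fingers; close.

>>> {"name": "step_arm", "arguments": {"moves": [[0, 0, 0, 0, 25], [0, 0, 0, 0, 8], [0, 0, 0, 0, 8], [0, 0, 0, 0, 8], [0, 0, 0, 0, 8], [0, 0, 0, 0, 8]]}}

```text
t: 12.3
tool_pos: [0.5479, 0.2655, 0.1155]
orientation: [-0.015, 1.0, 0.0, 0.001]
ft_force: [-1.1, -1.7, 7.4]
grip_width: 0.0143
gripper_force: 58.2
```

>>> {"name": "step_arm", "arguments": {"moves": [[0.15, 0, -0.15, 0, 8], [0.35, 0, -0.35, 0, 8], [0.6, 0, -0.6, 0, 8], [0.9, 0, -0.9, 0, 8], [1.2, 0, -1.2, 0, 8], [1.5, 0, -1.5, 0, 8], [1.8, 0, -1.8, 0, 8], [1.9, 0, -2.2, 0, 8], [1.9, 0, -2.8, 0, 8], [1.9, 0, -2.8, 0, 8], [1.9, 0, -2.8, 0, 8]]}}

```text
t: 13.68
tool_pos: [0.4511, 0.2619, 0.2535]
orientation: [-0.016, 1.0, -0.0, -0.001]
ft_force: [0.6, 0.4, -1.5]
grip_width: 0.0141
gripper_force: 58.6
```

Run:
```python
from h import *
s=monitor.sense();print(s['tool_pos'],s['ft_force'],s['grip_width'],s['gripper_force'])
hs=cv2.cvtColor(snap('side','s.png'),cv2.COLOR_RGB2HSV).astype(int)
o=s['tool_pos']+[0,0,.019]
for a in (20,45,70): print(a,proj('s.png',o+.115*np.array([np.cos(np.radians(a)),.02,-np.sin(np.radians(a))])))
print(proj('s.png',o))
u,v=proj('s.png',o).astype(int)
for y in range(v-30,v+60,3): print(y,''.join('.' if h[2]<45 else ('#' if h[0]<14 and h[1]>120 else ('s' if h[1]<60 else '-')) for h in hs[y,u-80:u+50:2]))
```

```text
[0.45106253 0.26193576 0.25347329] [ 0.60394283  0.41866829 -1.48458295] 0.014082246604427064 58.5712066625274
20 [267.7274863  226.61247362]
45 [280.75587879 243.8394297 ]
70 [300.46820725 256.75753812]
[324.18599092 221.81958382]
191 ------------------#####-#------------------------sssssssss-------
194 --------------------------#-----------------------ssssssss-------
197 ---------------------------------------sss-----------sss---------
200 -------------------------#-------------s-s-----------------------
203 --------ssssss-------------------------ss------------------------
206 -------ssssssss-s--#-#-----------------s-------------------------
209 ----sssssssssssss----------------------ss------------------------
212 --sssssssss-ssssss---------------------------------#-------------
215 ---sssssssssssssss--------------------sss------------------------
218 --s-ssss------sss------------------------------------------------
221 ---s--s------ss--ss----------------------------------------------
224 ---sss---------ssss----------------------------------------------
227 ---sssss--sssssssss----#
[... 531 characters left out ...]

251 ----------------------------------------ss-----ss----------------
254 ---------------##------------------------ss-----s----------------
257 ---------------#####----------------------s----------------------
260 ---------------#####---------------------------------------------
263 ----------------###----------------------------------------------
266 ---------------####----------------------------------------------
269 ---------------####----------------------------------------------
272 --------------####-----------------------------------------------
275 ----------------------------------------------------------------s
278 -----------------------------------------------------------s-----
```

The side map shows the ferrule and dark bristles clear of the block, still near 45°. Next: carry it to the empty bench where the lid was and tip it level by pressing the bristle end lightly on the bench.

>>> {"name": "step_arm", "arguments": {"moves": [[0, 0, -0.8, 0, 8], [-0.1, -1.0, -0.8, 0, 8], [-0.2, -2.2, -0.8, 0, 8], [-0.3, -3.4, -0.8, 0, 8], [-0.4, -4.6, -0.8, 0, 8], [-0.5, -5.8, -0.8, 0, 8], [-0.6, -7.0, -0.8, 0, 8], [-0.67, -8.2, -0.8, 0, 8], [-0.67, -9.4, -0.8, 0, 8], [-0.67, -10.2, -0.8, 0, 8], [-0.67, -10.27, -0.8, 0, 8], [-0.67, -10.27, -0.8, 0, 8]]}}

```text
t: 15.22
tool_pos: [0.501, -0.2494, 0.293]
orientation: [-0.015, 1.0, 0.001, -0.001]
ft_force: [-0.1, 0.4, -0.8]
grip_width: 0.0143
gripper_force: 58.8
```

Run:
```python
from h import *
s=monitor.sense();print(s['tool_pos'],s['orientation'],s['ft_force'],s['grip_width'],s['gripper_force'])
hs=cv2.cvtColor(snap('side','t.png'),cv2.COLOR_RGB2HSV).astype(int)
o=s['tool_pos']+[0,0,.019]
for a in (20,45,70): print(a,proj('t.png',o+.115*np.array([np.cos(np.radians(a)),.02,-np.sin(np.radians(a))])))
print(proj('t.png',o))
u,v=proj('t.png',o).astype(int);print(u-70,u+40)
for y in range(v-20,v+50,2): print(y,''.join('.' if h[2]<45 else ('#' if h[0]<14 and h[1]>120 else ('s' if h[1]<60 else '-')) for h in hs[y,u-70:u+40:2]))
```

```text
[ 0.50099382 -0.24942297  0.29299337] [-1.50394669e-02  9.99886147e-01  7.39991086e-04 -9.79963434e-04] [-0.05038133  0.39587879 -0.83126649] 0.014276036735800121 58.83786525475443
20 [301.69085722  91.61204181]
45 [309.95783518 106.36311686]
70 [323.3429774  116.58726991]
[340.95767462  82.55280143]
270 380
62 ssssssssssssssssssssssssssssssssss.ss...sssssssssssssss
64 sssssssssssssssssssssssssssssssss..ss...sssssssssssssss
66 sssssssssssssssssssssssssssssssss..s...ssssssssssssssss
68 sssssssssssssssssssssssssssssssss......ssssssssssssssss
70 sssssssssssssssssssssssssssssssss......ssssssssssssssss
72 sssssssssssssssssssssssssssssssss......s-##ssssssssssss
74 sssssssssssssssssssssssssssssssss.....s-###-sssssssssss
76 sssssssssssssssssssssssssssssssss.....-####ssssssssssss
78 ssssssssssssssssssssssssssssssssss....####-ssssssssssss
80 ssssssssssssssssssssssssssssssssss...-##-ssssssssssssss
82 ssssssssssssssssssssssssssssssssss...-#ssssssssssssssss
84 ssssssssssssssssssssssssssssssssss..s-sssssssssssssssss
86 ssssssssssssssssssssssssssssssss#s..sssssssssssssssssss
88 ssssssssssssssssssss
[... 590 characters left out ...]
---.....sss-----------------------------
110 ssss...----------....sssss-----------------------------
112 sss...----------ss..sssssssss--------------------------
114 ss...----------sssssssssssssss-------------------------
116 --...----------sssssssssssssss-------------------------
118 s--.------------ssssssssssssss-------------------------
120 s.-.------------ssssssssssssss-------------------------
122 --.--------------ssssssssssss--------------------------
124 --.----------------ssssssss----------------------------
126 -.-----------------------------------------------------
128 -.-----------------------------------------------------
130 .------------------------------------------------------
```

>>> {"name": "step_arm", "arguments": {"moves": [[0, 0, 1.0, 0, 8], [0, 0, 2.0, 0, 8], [0, 0, 3.0, 0, 8], [0, 0, 3.6, 0, 8], [0, 0, 3.86, 0, 8], [0, 0, 3.86, 0, 8], [0, 0, 3.86, 0, 8]]}}

```text
t: 16.15
tool_pos: [0.5026, -0.25, 0.1026]
orientation: [-0.016, 1.0, -0.0, 0.001]
ft_force: [0.1, 0.6, -1.1]
grip_width: 0.014
gripper_force: 58.9
```

>>> {"name": "step_arm", "arguments": {"moves": [[0, 0, 0.15, 0, 8], [0, 0, 0.28, 0, 8], [0.16, 0, 0.44, 0, 8], [0.33, 0, 0.61, 0, 8]]}}

```text
t: 16.65
tool_pos: [0.4854, -0.2509, 0.0707]
orientation: [-0.015, 1.0, -0.0, 0.001]
ft_force: [1.7, -1.2, 3.2]
grip_width: 0.0141
gripper_force: 58.4
```

>>> {"name": "step_arm", "arguments": {"moves": [[0.14, 0, 0.2, 0, 8], [0.27, 0, 0.39, 0, 8], [0.38, 0, 0.6, 0, 8], [0.47, 0, 0.82, 0, 8], [0.53, 0, 0.98, 0, 8], [0.57, 0, 1.13, 0, 8], [0.59, 0, 1.2, 0, 8], [0.59, 0, 1.23, 0, 8], [0.59, 0, 1.23, 0, 8]]}}

```text
t: 17.77
tool_pos: [0.4558, -0.2513, 0.0092]
orientation: [-0.015, 1.0, -0.0, 0.0]
ft_force: [-2.3, 0.1, 3.5]
grip_width: 0.0141
gripper_force: 58.4
```

>>> {"name": "step_arm", "arguments": {"moves": [[0, 0, -0.6, 0, 8], [0, 0, -1.6, 0, 8], [0, 0, -2.6, 0, 8], [0, 0, -3.3, 0, 8], [-0.3, 0.8, -3.3, 0, 8], [-0.6, 1.8, -3.3, 0, 8], [-0.8, 2.7, -3.3, 0, 8], [-0.86, 3.1, -3.3, 0, 8], [-0.86, 3.16, -3.3, 0, 8], [-0.86, 3.16, -3.3, 0, 8], [-0.86, 3.16, -3.3, 0, 8], [-0.86, 3.16, -3.3, 0, 8]]}}

```text
t: 19.27
tool_pos: [0.4937, -0.0928, 0.1741]
orientation: [-0.015, 1.0, -0.0, -0.0]
ft_force: [-0.0, -0.4, -1.0]
grip_width: 0.0139
gripper_force: 58.7
```

Run:
```python
from h import *
s=monitor.sense();print(s['tool_pos'],s['ft_force'],s['grip_width'],s['gripper_force'])
o=s['tool_pos']+[0,0,.018]
for f in('side','scene'):
    fn=f+'z.png';hs=cv2.cvtColor(snap(f,fn),cv2.COLOR_RGB2HSV).astype(int)
    pr=lambda d,a:proj(fn,o+d*np.array([np.cos(np.radians(a)),.03,-np.sin(np.radians(a))])).round(1)
    for a in(-10,0,10,20): print(f,a,'head',pr(.115,a),'tip',pr(.135,a),'ball',pr(-.039,a))
    u,v=pr(.07,5).astype(int);print(u-60)
    for y in range(v-30,v+44,2): print(y,''.join('.' if h[2]<50 else ('#' if h[0]<14 and h[1]>120 else ('s' if h[1]<60 else '-')) for h in hs[y,u-60:u+60:2]))
```

```text
[ 0.49366526 -0.09281329  0.17414184] [-0.00502375 -0.43903762 -0.9761167 ] 0.013892854499335791 58.668365478515625
side -10 head [288.4 138.6] tip [281.2 136.5] ball [343.9 154.8]
side 0 head [287.6 144.8] tip [280.4 143.9] ball [344.4 152.7]
side 10 head [288.1 151.1] tip [281.1 151.2] ball [344.5 150.5]
side 20 head [289.7 157.3] tip [283.1 158.4] ball [344.1 148.3]
243
119 ..........-.......-----------sssssssssssss.......-----------
121 .................-------------ssssssssssss.......-----------
123 .................---------------sssssssss........-----------
125 ................-------------------sss---..s.....-----------
127 -...............-------------------------..ss...------------
129 -------......-.--------------------------..ss...------------
131 -----------------------------------------..ss...------------
133 -----------------------------------------.-ss...------------
135 -----------------------------------------.ss-..------------#
137 ------------------------------------------ss--.--------#--#-
139 -----------------------------------------.sss-.----------#-#
141 -----
[... 3649 characters left out ...]
--------------------------------------------------
189 ------------------------------------------------------------
191 ------------------------------------------------------------
193 ------------------------------------------------------------
195 ------------------------------------------------------------
197 ------------------------------------------------------------
199 ----------------------------#-------------------------------
201 ---------------------------##-------------------------------
203 ----------------------------#---#---------------------------
205 ----------------------#-----##-###--------------------------
207 ---------------------------#-##-##--------------------------
```

The brush is held and level to about 8–10°, which is inside the limit but closer than I like. I'll go back and press a bit lower to flatten it.

>>> {"name": "step_arm", "arguments": {"moves": [[0.4, -1.0, 0, 0, 8], [0.86, -2.1, 0, 0, 8], [0.86, -3.0, 0, 0, 8], [0.86, -3.16, 0, 0, 8], [0.86, -3.16, 1.0, 0, 8], [0.86, -3.16, 2.0, 0, 8], [0.86, -3.16, 2.9, 0, 8], [0.86, -3.16, 3.2, 0, 8], [0.86, -3.16, 3.3, 0, 8], [0.87, -3.16, 3.36, 0, 8], [0.87, -3.16, 3.42, 0, 8], [0.87, -3.16, 3.42, 0, 8]]}}

```text
t: 20.88
tool_pos: [0.456, -0.2518, 0.004]
orientation: [-0.015, 1.0, -0.001, 0.001]
ft_force: [-0.6, 0.2, 2.6]
grip_width: 0.0142
gripper_force: 59.0
```

>>> {"name": "step_arm", "arguments": {"moves": [[0, 0, -0.6, 0, 8], [0, 0, -1.6, 0, 8], [0, 0, -2.6, 0, 8], [0, 0, -3.42, 0, 8], [-0.3, 0.8, -3.42, 0, 8], [-0.6, 1.8, -3.42, 0, 8], [-0.8, 2.7, -3.42, 0, 8], [-0.87, 3.1, -3.42, 0, 8], [-0.87, 3.17, -3.42, 0, 8], [-0.87, 3.17, -3.42, 0, 8], [-0.87, 3.17, -3.42, 0, 8], [-0.87, 3.17, -3.42, 0, 8]]}}

```text
t: 22.38
tool_pos: [0.4937, -0.0923, 0.1742]
orientation: [-0.015, 1.0, -0.0, 0.0]
ft_force: [0.6, -0.2, -1.5]
grip_width: 0.0142
gripper_force: 58.8
```

Run:
```python
from h import *
s=monitor.sense();print(s['tool_pos'],s['ft_force'],s['grip_width'],s['gripper_force'])
o=s['tool_pos']+[0,0,.018]
for f in('side','scene'):
    fn=f+'y.png';hs=cv2.cvtColor(snap(f,fn),cv2.COLOR_RGB2HSV).astype(int)
    pr=lambda d,a:proj(fn,o+d*np.array([np.cos(np.radians(a)),.03,-np.sin(np.radians(a))])).round(1)
    for a in(0,5,10): print(f,a,'fer',pr(.061,a),'head',pr(.115,a),'tip',pr(.135,a),'ball',pr(-.039,a))
    u,v=pr(.06,5).astype(int);print(u-60)
    for y in range(v-16,v+24): print(y,''.join('.' if h[2]<60 else ('#' if h[0]<14 and h[1]>100 else ('s' if h[1]<60 else '-')) for h in hs[y,u-50:u+60]))
```

```text
[ 0.49368513 -0.09232139  0.17419639] [ 0.55988293 -0.22907606 -1.51620206] 0.014167603325478017 58.83544206619263
side 0 fer [307.1 147.6] head [287.5 144.9] tip [280.4 143.9] ball [344.4 152.7]
side 5 fer [307.1 149.3] head [287.6 148.1] tip [280.5 147.6] ball [344.5 151.7]
side 10 fer [307.3 151. ] head [288.  151.2] tip [281.  151.3] ball [344.5 150.6]
247
133 --------------------------------------------------------------------...sss.......-----------------------------
134 --------------------------------------------------------------------...sss.......-----------------------------
135 --------------------------------------------------------------------..ssss......----------------------####----
136 -------------------------------------------------------------------...ssss......-----------------#...........#
137 -------------------------------------------------------------------...ssss......---------------#...#######-###
138 -------------------------------------------------------------------..sssss......--------------#..-##-##-###-#-
139 -------------------------------------------
[... 8013 characters left out ...]
----------
181 ---------------------------------....------------------ssssssssssssssss---------------------------------------
182 --------------------------------------------------------sssssssssssssss---------------------------------------
183 --------------------------------------------------------ssssssssssssss----------------------------------------
184 ---------------------------------------------------------sssssssssssss----------------------------------------
185 -----------------------------------------------------------sssssssss------------------------------------------
186 ---------------------------------------------------------------ss---------------------------------------------
```

```bash
python3 -c "
from workcell import r
print(r.finish_job())"
```

```text
the job is handed in; nothing more can be done
None
```

The job is handed in. The lid is seated on the box and let go, and the brush is held still about 125 mm above the lid's origin, about 7–8° off level (limit 12.6°); the hand-in returned no verdict.

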